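# Put the dried rubbing bricks back in their holders

### The arm

A 6-joint arm with a two-finger parallel gripper is mounted at the origin on the work surface. World frame = base frame: x ahead of the robot, y to its left, z up, the work surface at z = 0. Lengths are in m, angles in rad, forces in N, time in s.
With the tool pointing down it reaches from about 0.375 to 0.9 m from the base axis. Payload 3.1 kg.
Tool frame: the origin (TCP) lies on the centre line of the jaws, within the pads' length; the fingertips stand robot.finger_overhang ahead of it and the grasp point (between the pads) lies 2 mm behind it (robot.finger_overhang is the distance from the TCP to the fingertips, in m); z points along the fingers, y is the direction in which the jaws open and shut (so a half turn about z gives the same grasp; the last joint's range is limited). The gripper opens to 87 mm and grips with 3 to 60 N. Pads are 19 mm wide; open, the fingers measure 117 mm over their backs; the gripper's body (75 mm by 190 mm) begins 51 mm behind the grasp point.
Start: joints at [-1.321, 0.527, 1.433, -0, 1.181, -0.178], TCP at [0.259, -0.569, 0.24] pointing down, gripper open.
Joint ranges: [-3.08, 3.08], [-0.75, 2.2], [0.22, 2.44], [-1.43, 4.57], [0, 2.65], [-2.85, 2.85]. Speed limits (rad/s): [2.79, 2.79, 3.14, 3.14, 3.14, 3.14].

### API

Orientations are given as a unit quaternion [x, y, z, w].
In Python, from rig import robot gives the robot as it stands. The module is installed in compiled form; this text tells all that it offers.
- The arm moves only by the tool step_arm, never from a script. Its arguments are lists of equal length, an entry for each row: "slide": the shift along the tool's x, y, z in mm, a list of three; "twist": the turn about the tool's z in degrees. A call has 1 to 20 rows; each row shifts and turns the commanded pose from where the row before left it, along the tool's axes as they then stand; what a row does not reach is not made up. A row lasts 1/12 s, in which the tool goes at most 41.7 mm and 7.16 degrees, less where a joint would pass 70% of its speed; a pose out of reach is approached as far as the arm can. A call is refused whole if a number of a shift passes 41.7 or a number of a turn 7.16, either way. A call with a gripper value outside its range is refused whole. "jaw" is the finger opening in mm, from 0 to 87, set as the call begins (left out, the last holds). The fingers move at their own pace and stop on an object; "force" is the grip in N (left out, the last holds). Time passes only in rows, so rows that do not move let the fingers close. It gives the time, the measured TCP pose, the force and the opening at its end, in the units of the state.
- robot.get_obs(): the state, without advancing time (a new reading comes with each control period).
- robot.camera(name): name is "side" or "top" or "wrist"; returns a dict with "color" (480x640x3 uint8, blue, green, red), "depth" (480x640 float32, m along the optical axis (not along the pixel's ray), 0 where there is no reading), "camera_matrix" (3x3 intrinsics, pixels), "origin" and "orientation" of the camera in the world. Camera axes: x right, y down, z forward; pixel columns grow to the right and rows downward; lengths in m; the calibration is good to about 2 mm. A picture is of the moment at which its call begins.
- robot.hand_in(): hands the job in, once; it reports no verdict.
The state is a dict: "time": time; "q": joint angles; "joint_velocities": joint speeds; "joint_torque": joint torques, N m; "position": TCP position; "tool_rot": TCP orientation; "ft_force": force on the tool from outside, world axes, zero at the start; "moment": the same for the moment, N m; "grip_width": finger opening in m.
Only numpy, scipy, OpenCV 4.12 (cv2) and the standard library are available. Lean on these libraries where they do the work, as an engineer would, in place of code of your own. Each camera call takes 0.05 s, during which the arm holds its last target.

### The job

The four rubbing bricks have dried in their crosswise stack. Take the stack apart and put each brick back into the wooden holder whose ends are painted in the brick's colour, lying flat on the holder's floor within its rims. Set the bricks down gently, since they chip if dropped, and leave the grinder and the yellow polishing pad where they are.

Things in the scene. Friction and masses are not known exactly. Their poses are not given: they have to be found in the camera images.
- brick_black: charcoal black rubbing brick (solid abrasive block), 150 x 50 x 28 mm, 0.35 to 0.6 kg. Origin at its centre; x along its length, z up; either end may face either way. At the start one of the two lower bricks of the crosswise stack: two lie side by side on a fixed grey mat 4 mm thick, the other two across them at right angles, with a gap of 34 to 40 mm between the bricks of each layer.
- brick_green: dark green rubbing brick (solid abrasive block), 150 x 50 x 28 mm, 0.35 to 0.6 kg. Origin at its centre; x along its length, z up; either end may face either way. At the start one of the two upper bricks of the crosswise stack: two lie side by side on a fixed grey mat 4 mm thick, the other two across them at right angles, with a gap of 34 to 40 mm between the bricks of each layer.
- brick_red: brick red rubbing brick (solid abrasive block), 150 x 50 x 28 mm, 0.35 to 0.6 kg. Origin at its centre; x along its length, z up; either end may face either way. At the start one of the two lower bricks of the crosswise stack: two lie side by side on a fixed grey mat 4 mm thick, the other two across them at right angles, with a gap of 34 to 40 mm between the bricks of each layer.
- brick_white: off-white rubbing brick (solid abrasive block), 150 x 50 x 28 mm, 0.35 to 0.6 kg. Origin at its centre; x along its length, z up; either end may face either way. At the start one of the two upper bricks of the crosswise stack: two lie side by side on a fixed grey mat 4 mm thick, the other two across them at right angles, with a gap of 34 to 40 mm between the bricks of each layer.
- holder_black: wooden holder with charcoal black painted ends, fixed, 208 x 84 mm, 17 mm high. Origin at the centre of its underside; x along its length, z up. Floor 8 mm above the bench; recess 168 x 68 mm, 9 mm deep (9 mm of play round a brick, which stands 19 mm proud). The long rims are cut away for 60 mm at mid-length down to the floor, as room for fingers. End strips 20 mm wide.
- holder_green: wooden holder with dark green painted ends, fixed, 208 x 84 mm, 17 mm high. Origin at the centre of its underside; x along its length, z up. Floor 8 mm above the bench; recess 168 x 68 mm, 9 mm deep (9 mm of play round a brick, which stands 19 mm proud). The long rims are cut away for 60 mm at mid-length down to the floor, as room for fingers. End strips 20 mm wide.
- holder_red: wooden holder with brick red painted ends, fixed, 208 x 84 mm, 17 mm high. Origin at the centre of its underside; x along its length, z up. Floor 8 mm above the bench; recess 168 x 68 mm, 9 mm deep (9 mm of play round a brick, which stands 19 mm proud). The long rims are cut away for 60 mm at mid-length down to the floor, as room for fingers. End strips 20 mm wide.
- holder_white: wooden holder with off-white painted ends, fixed, 208 x 84 mm, 17 mm high. Origin at the centre of its underside; x along its length, z up. Floor 8 mm above the bench; recess 168 x 68 mm, 9 mm deep (9 mm of play round a brick, which stands 19 mm proud). The long rims are cut away for 60 mm at mid-length down to the floor, as room for fingers. End strips 20 mm wide.
- pad: bystander: lime-yellow round polishing pad, diameter 100 mm, 8 mm thick, lying loose on the bench beyond the holders. Origin at the centre of its underside.
- grinder: bystander: green angle grinder about 290 mm long, lying on its back on the bench with a grey disc (diameter 100 mm) facing up at 86 mm height, beyond the holders. Origin on the bench under the motor housing; x along its length towards the disc, whose centre lies 90 mm from the origin.
Things that resemble listed ones, but are neither listed nor needed, are in the scene too. There is more than one size of the brick_black; the one meant has the size given above.

How it is judged:
At the end, for the whole second after the job is handed in: Each brick lies released and at rest, flat on the floor of the holder of its own colour, within the recess (centre within 14 mm of the holder's, tilted under 0.05 rad, lengthwise to 0.25 rad, either end first) (horizontal distance between brick_black and holder_black below 0.014 m and z of brick_black in the frame of holder_black between 0.0195 and 0.0245 m and angle between the z axis of brick_black and the z axis of holder_black, either way round below 0.05 rad and angle between the x axis of brick_black and the x axis of holder_black, either way round below 0.25 rad and contact force between each of brick_black, brick_green, brick_red, brick_white and the fingers below 0.1 N and linear speed of each of brick_black, brick_green, brick_red, brick_white below 0.01 m/s and angular speed of each of brick_black, brick_green, brick_red, brick_white below 0.1 rad/s and horizontal distance between brick_green and holder_green below 0.014 m and z of brick_green in the frame of holder_green between 0.0195 and 0.0245 m and angle between the z axis of brick_green and the z axis of holder_green, either way round below 0.05 rad and angle between the x axis of brick_green and the x axis of holder_green, either way round below 0.25 rad and horizontal distance between brick_red and holder_red below 0.014 m and z of brick_red in the frame of holder_red between 0.0195 and 0.0245 m and angle between the z axis of brick_red and the z axis of holder_red, either way round below 0.05 rad and angle between the x axis of brick_red and the x axis of holder_red, either way round below 0.25 rad and horizontal distance between brick_white and holder_white below 0.014 m and z of brick_white in the frame of holder_white between 0.0195 and 0.0245 m and angle between the z axis of brick_white and the z axis of holder_white, either way round below 0.05 rad and angle between the x axis of brick_white and the x axis of holder_white, either way round below 0.25 rad); the robot touches nothing.
It fails at once if the polishing pad is shifted by more than 15 mm (distance of pad from where it was at the start of the episode above 0.015 m).
It fails at once if the grinder is shifted by more than 15 mm (distance of grinder from where it was at the start of the episode above 0.015 m).
It fails at once if a brick is dropped (let go of and falling faster than 0.5 m/s, about 13 mm of fall) ((linear speed of brick_black above 0.5 m/s and contact force between brick_black and the fingers below 1 N) or (linear speed of brick_green above 0.5 m/s and contact force between brick_green and the fingers below 1 N) or (linear speed of brick_red above 0.5 m/s and contact force between brick_red and the fingers below 1 N) or (linear speed of brick_white above 0.5 m/s and contact force between brick_white and the fingers below 1 N)).
It also fails if it takes over 120 s, if anything falls off the work surface, if the arm or the gripper's body presses on something with over 40 N, if the wrist force passes 120 N, or if a joint passes its speed limit or range.

## Working session

There is one attempt and no reset: what is moved stays moved. The work goes in short steps, Python scripts to look and compute and a tool call to move; the robot and the scene stay as the last step left them, time stands still between calls to the robot, and variables do not carry over. Pictures are saved under pics/ and viewed, and the job is handed in when it is done.

Besides the shell and the picture viewer there is one more tool, called after ">>>" as a command line: name --pt "numbers of a row" for each row, then --argument value for the rest. step_arm: Moves the arm, as the interface text tells. Its arguments: {"type":"object","properties":{"slide":{"type":"array","items":{"type":"array","items":{"type":"number"}}},"twist":{"type":"array","items":{"type":"number"}},"jaw":{"type":"number"},"force":{"type":"number"}},"required":["slide","twist"]}

```bash
mkdir -p pics; ls; python3 - <<'E'
from rig import robot
import cv2,pickle
print(robot.get_obs(), robot.finger_overhang)
d={}
for n in ["top","side","wrist"]:
    c=robot.camera(n); d[n]=c; cv2.imwrite(f"pics/{n}0.png",c["color"]); print(n,c["camera_matrix"],c["origin"],c["orientation"])
pickle.dump(d,open("c0.pkl","wb"))
E
```

```text
pics
{'time': 0.0, 'q': array([-1.32149006e+00,  5.28472192e-01,  1.43390354e+00, -2.05645151e-05,
        1.18138154e+00, -1.78490947e-01]), 'joint_velocities': array([-0.00235453, -0.00150783,  0.00198258, -0.00105429, -0.00061992,
       -0.00221973]), 'joint_torque': array([ 2.65023664e-04, -4.40037704e+01, -1.76593834e+01,  6.33148011e-02,
        5.82917745e-02, -1.70504159e-04]), 'position': array([ 0.25914481, -0.56797935,  0.2385675 ]), 'tool_rot': array([ 9.77209378e-01,  2.12274963e-01, -4.78162045e-05, -1.08129220e-03]), 'ft_force': array([-0.15116905,  0.03057404,  1.07275112]), 'moment': array([ 0.06038753, -0.00109229,  0.00056695]), 'grip_width': 0.08696325753362637} 0.017
top [[477.20641815   0.         321.42214057]
 [  0.         477.20641815 239.96371018]
 [  0.           0.           1.        ]] [ 0.45368739 -0.01325748  1.21140506] [-0.69694461  0.71617046 -0.02059672  0.03072228]
side [[472.506388     0.         326.61525289]
 [  0.         472.506388   231.35900822]
 [  0.           0.           1.        ]] [0.48307554 0.96235728 0.67373952] [-0.04105563  0.87807467 -0.47665315  0.0100541 ]
wrist [[365.79016529   0.         316.89181809]
 [  0.         365.79016529 240.66812507]
 [  0.           0.           1.        ]] [ 0.32676217 -0.53627273  0.3850753 ] [ 0.83312458 -0.53550524 -0.07597286  0.11561008]
```

View pics/top0.png

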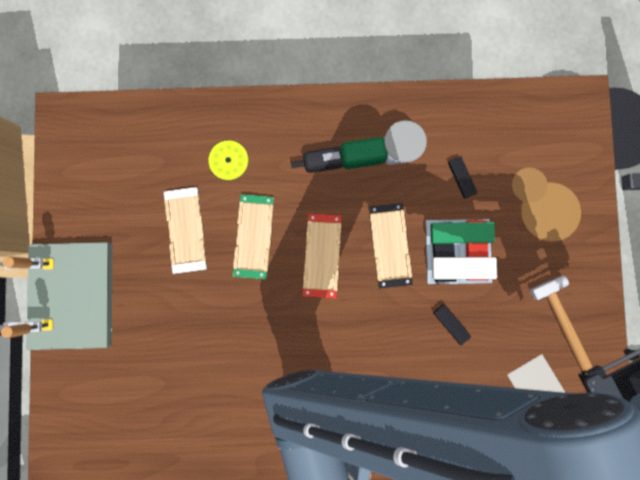

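View pics/side0.png

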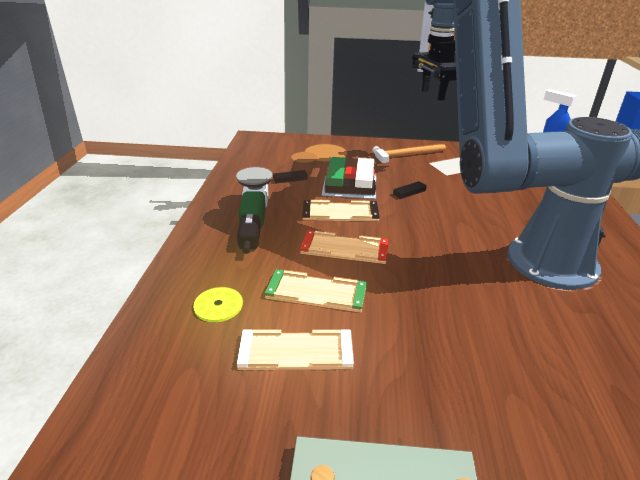

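The top view shows the holders at white (185,230), green (254,237), red (322,256) and black (391,245). The stack is at (462,250), with green and white on top and black and red below. There are small black decoys at (462,177) and (451,323). The grinder is at (370,150) and the pad at (228,160). Next I'll enlarge the stack and measure.

```bash
cat > h.py <<'E'
import numpy as np,cv2,pickle
from scipy.spatial.transform import Rotation as R
def cloud(c):
    K=c["camera_matrix"];d=c["depth"];v,u=np.mgrid[:480,:640]
    P=np.stack([(u-K[0,2])/K[0,0]*d,(v-K[1,2])/K[1,1]*d,d],-1)
    return P@R.from_quat(c["orientation"]).as_matrix().T+np.array(c["origin"])
def pix2z(c,uv,z):
    K=c["camera_matrix"];uv=np.atleast_2d(uv).astype(float)
    r=np.c_[(uv[:,0]-K[0,2])/K[0,0],(uv[:,1]-K[1,2])/K[1,1],np.ones(len(uv))]@R.from_quat(c["orientation"]).as_matrix().T
    o=np.array(c["origin"]);return o+r*((z-o[2])/r[:,2])[:,None]
E
python3 - <<'E'
from h import *
d=pickle.load(open("c0.pkl","rb"));c=d["top"];W=cloud(c)
for uv in [(185,230),(254,237),(322,256),(391,245),(462,232),(465,268),(447,250),(480,248),(462,177),(451,323),(228,160),(405,140),(320,160),(300,400)]:
    print(uv,W[uv[1],uv[0]].round(3))
im=c["color"]
cv2.imwrite("pics/st.png",cv2.resize(im[140:350,360:520],None,fx=3.75,fy=2.85*1,interpolation=cv2.INTER_CUBIC) if 0 else cv2.resize(im[190:310,400:520],(600,600),interpolation=cv2.INTER_CUBIC))
cv2.imwrite("pics/hold.png",cv2.resize(im[170:310,150:430],(800,400),interpolation=cv2.INTER_CUBIC))
E
```

```text
(185, 230) [0.576 0.349 0.009]
(254, 237) [0.554 0.173 0.009]
(322, 256) [0.501 0.002 0.007]
(391, 245) [ 0.524 -0.172  0.009]
(462, 232) [ 0.548 -0.338  0.057]
(465, 268) [ 0.461 -0.34   0.061]
(447, 250) [ 0.506 -0.306  0.032]
(480, 248) [ 0.509 -0.388  0.03 ]
(462, 177) [ 0.69  -0.356  0.017]
(451, 323) [ 0.327 -0.311  0.02 ]
(228, 160) [0.754 0.237 0.006]
(405, 140) [ 0.771 -0.205  0.084]
(320, 160) [0.736 0.    0.053]
(300, 400) [0.255 0.038 0.433]
```

View pics/st.png

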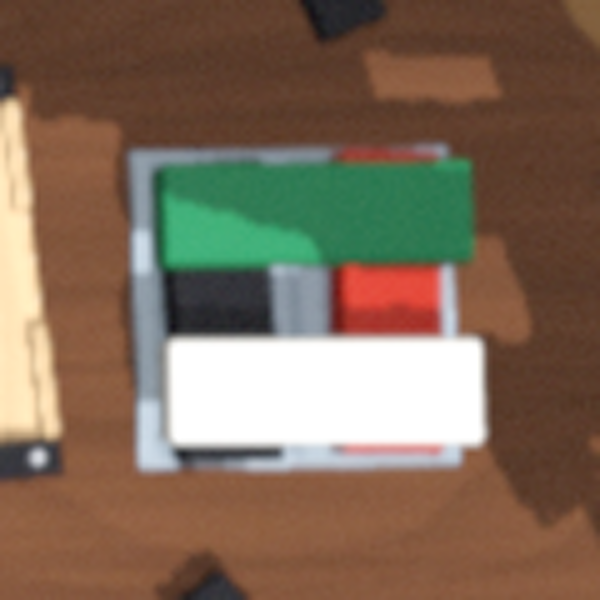

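View pics/hold.png

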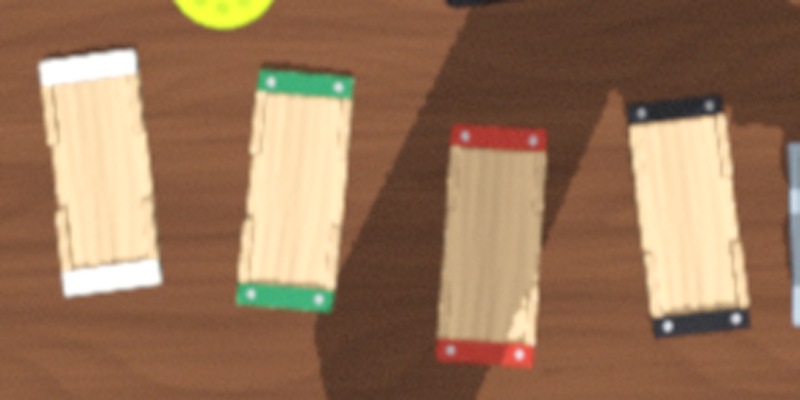

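The stack crop shows the lower left brick is the full-size charcoal black. Its 50 mm wide face is visible between green and white at about (447,250). The loose blacks at (462,177) and (451,323) are clearly smaller, so the stack one is meant. Now I'll fit poses.

```bash
python3 - <<'E'
from h import *
d=pickle.load(open("c0.pkl","rb"));c=d["top"];W=cloud(c)
def rep(n,uv,z):
    P=pix2z(c,uv,z)[:,:2].astype(np.float32); r=cv2.minAreaRect((P*1000).astype(np.float32))
    (cx,cy),(w,h),a=r
    # long axis angle by box
    b=cv2.boxPoints(r);e=[b[1]-b[0],b[2]-b[1]];e=max(e,key=np.linalg.norm);ang=np.degrees(np.arctan2(e[1],e[0]))
    print(n,np.round((cx,cy,w,h),1),"mean",P.mean(0).round(4),"long ang",(ang+90)%180-90)
H=lambda L:[(150+x/800*280-.0,170+y/400*140) for x,y in L]
rep("hw",H([(39,62),(135,49),(161,284),(65,297)]),.017)
rep("hg",H([(260,70),(354,76),(331,312),(236,304)]),.017)
rep("hr",H([(453,126),(547,130),(533,366),(437,361)]),.017)
rep("hb",H([(627,102),(721,96),(749,328),(655,336)]),.017)
S=lambda L:[(400+x/5,190+y/5) for x,y in L]
rep("green",S([(160,168),(470,160),(472,260),(162,268)]),.060)
rep("white",S([(166,338),(484,338),(486,444),(168,446)]),.060)
# black/red visible part edges on top z=.032
for n,L in dict(black=[(168,268),(272,268),(275,336),(172,336)],red=[(340,262),(440,262),(441,336),(342,336)]).items():
    print(n,pix2z(c,S(L),.032)[:,:2].round(4).tolist())
print("mat",pix2z(c,S([(130,150),(447,146),(462,464),(138,470)]),.004)[:,:2].round(4).tolist())
# automatic
im=cv2.cvtColor(c["color"],cv2.COLOR_BGR2HSV)
V,U=np.mgrid[:480,:640]; box=(U>400)&(U<520)&(V>190)&(V<310)
top=box&(W[...,2]>.046)&(W[...,2]<.075)
n,l=cv2.connectedComponents(top.astype(np.uint8))
for i in range(1,n):
    m=l==i
    if m.sum()>200:
        ys,xs=np.nonzero(m); print(m.sum(),W[m][:,2].mean()); rep("auto",np.c_[xs,ys],.06)
E
```

```text
hw [574.8 346.2 210.4  86.3] mean [0.5748 0.3464] long ang 6.095497
hg [554.8 173.7  83.7 209.6] mean [0.5545 0.1737] long ang -6.6430817
hr [501.2   1.5  83.7 208. ] mean [0.5011 0.0014] long ang -5.0725555
hb [ 523.4 -170.2  208.4   82.8] mean [ 0.5229 -0.1704] long ang 4.5885468
green [ 545.5 -340.1  150.2   48.4] mean [ 0.5455 -0.34  ] long ang 89.869354
white [ 459.7 -340.7  152.1   51.8] mean [ 0.46   -0.3407] long ang 88.44171
black [[0.523, -0.274], [0.5216, -0.3251], [0.488, -0.325], [0.4894, -0.2745]]
red [[0.5236, -0.3587], [0.5223, -0.4077], [0.4858, -0.4063], [0.4871, -0.3579]]
mat [[0.5851, -0.2636], [0.5826, -0.4236], [0.4222, -0.4228], [0.4235, -0.2608]]
1313 0.05941125947058722
auto [ 547.5 -338.5  151.7   48.5] mean [ 0.5476 -0.3383] long ang 88.37601
1325 0.05965191674285942
auto [ 463.1 -338.9  150.6   47.9] mean [ 0.463  -0.3385] long ang 88.440704
```

View pics/wrist0.png

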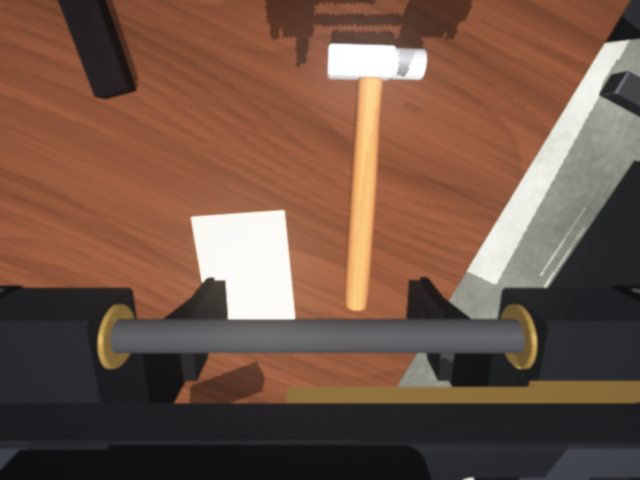

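Poses are consistent. I'll write a motion planner helper and go above the white brick first.

```bash
cat > plan.py <<'E'
import sys,numpy as np
from scipy.spatial.transform import Rotation as R
def plan(x,y,z,yaw_deg,lim=33.):
    from rig import robot
    o=robot.get_obs();M=R.from_quat(o["tool_rot"]).as_matrix()
    yaw=np.degrees(np.arctan2(M[1,0],M[0,0]))
    dz=(yaw_deg-yaw+90)%180-90
    tw=-dz
    t=np.radians(yaw+dz)
    d=np.array([x,y,z])-o["position"]
    print("t",round(o["time"],2),"pos",o["position"].round(4),"yaw",round(yaw,2),"tiltz",M[:,2].round(4),"q6",o["q"][5].round(2),"f",o["ft_force"].round(1),"w",round(o["grip_width"]*1000,1))
    print("TWIST first total",tw.round(2),"rows",int(np.ceil(abs(tw)/7.0)))
    c,s=np.cos(t),np.sin(t)
    print("then slide mm x,y,z",np.round(1000*np.array([d[0]*c+d[1]*s,d[0]*s-d[1]*c,-d[2]]),1))
if __name__=="__main__": plan(*map(float,sys.argv[1:5]))
E
python3 plan.py .461 -.340 .2 88.4
```

```text
t 0.15 pos [ 0.2592 -0.5681  0.2388] yaw 24.51 tiltz [-4.0e-04  1.6e-03 -1.0e+00] q6 -0.18 f [-0.1 -0.3  0.4] w 87.3
TWIST first total -63.89 rows 10
then slide mm x,y,z [233.7 195.4  38.8]
```

>>> step_arm --pt "0 0 0" --pt "0 0 0" --pt "0 0 0" --pt "0 0 0" --pt "0 0 0" --pt "0 0 0" --pt "0 0 0" --pt "0 0 0" --pt "0 0 0" --pt "0 0 0" --pt "25 20 0" --pt "25 20 0" --pt "25 20 0" --pt "25 20 0" --pt "25 20 0" --pt "25 20 0" --pt "25 20 0" --pt "25 20 0" --pt "25 20 0" --pt "0 0 0" --twist '[-6.4,-6.4,-6.4,-6.4,-6.4,-6.4,-6.4,-6.4,-6.4,-6.4,0,0,0,0,0,0,0,0,0,0]' --jaw 74 --force 50

```text
time: 1.82
position: [0.4477, -0.3434, 0.2393]
tool_rot: [0.715, 0.7, 0.001, -0.001]
ft_force: [-0.0, -0.9, 0.2]
grip_width: 0.0743
```

```bash
python3 plan.py .461 -.340 .2 88.4; python3 - <<'E'
from h import *
from rig import robot
d={n:robot.camera(n) for n in ["wrist","top"]}
pickle.dump(d,open("c1.pkl","wb"))
for n in d: cv2.imwrite(f"pics/{n}1.png",d[n]["color"])
E
```

```text
t 1.82 pos [ 0.4477 -0.3434  0.2393] yaw 88.79 tiltz [ 7.0e-04  3.4e-03 -1.0e+00] q6 -0.83 f [-0.  -0.9  0.2] w 74.3
TWIST first total 0.39 rows 1
then slide mm x,y,z [ 3.8 13.2 39.3]
```

View pics/wrist1.png

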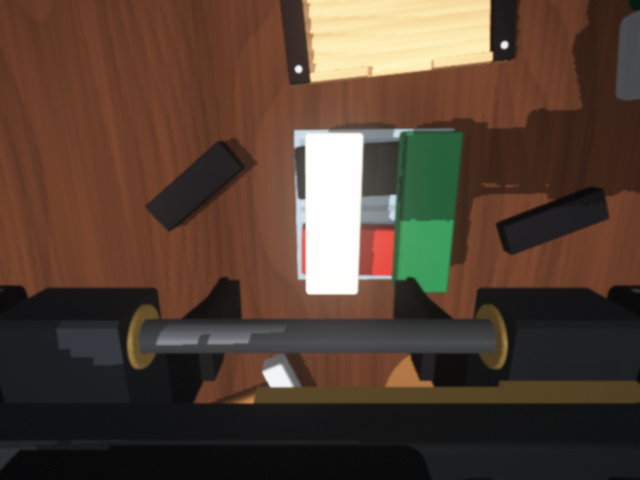

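View pics/top1.png

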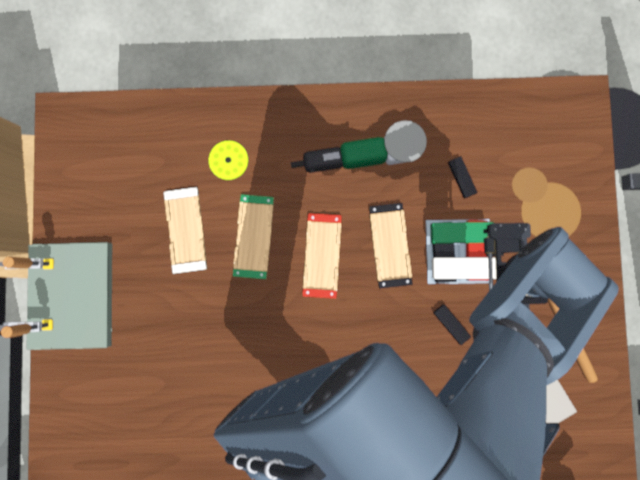

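The wrist view shows white's top face at (306–363, 133–294), green's at (396–461, 131–292), black at (348,170) and red at (348,250).

```bash
python3 - <<'E'
from h import *
d=pickle.load(open("c1.pkl","rb"));c=d["wrist"]
for n,L,z in [("white",[(306,133),(363,133),(359,294),(306,294)],.06),("green",[(399,131),(461,131),(447,292),(395,290)],.06),
  ("gap black",[(366,142),(398,141),(398,195),(363,198)],.032),("red",[(361,226),(395,226),(395,275)],.032),("hb",[(291,84),(514,58)],.017)]:
    P=pix2z(c,L,z); print(n,P[:,:2].round(4).tolist(),P.mean(0).round(4))
W=cloud(c)
for p in [(335,200),(425,200),(348,170),(370,250)]: print(p,W[p[1],p[0]].round(4))
E
```

```text
white [[0.4392, -0.2636], [0.4879, -0.2646], [0.4859, -0.4137], [0.4348, -0.4126]] [ 0.4619 -0.3386  0.06  ]
green [[0.5186, -0.2636], [0.5715, -0.2648], [0.5707, -0.4134], [0.5205, -0.4102]] [ 0.5453 -0.338   0.06  ]
gap black [[0.4942, -0.2725], [0.524, -0.2722], [0.526, -0.3228], [0.492, -0.3251]] [ 0.5091 -0.2981  0.032 ]
red [[0.4904, -0.353], [0.5242, -0.3537], [0.5261, -0.4057]] [ 0.5136 -0.3708  0.032 ]
hb [[0.4252, -0.2188], [0.6309, -0.201]] [ 0.5281 -0.2099  0.017 ]
(335, 200) [ 0.4635 -0.3218  0.06  ]
(425, 200) [ 0.544  -0.3234  0.0608]
(348, 170) [ 0.475  -0.2954  0.0613]
(370, 250) [ 0.4999 -0.3783  0.0317]
```

>>> step_arm --pt "4 14 20" --pt "0 0 30" --pt "0 0 30" --pt "0 0 30" --pt "0 0 0" --pt "0 0 0" --twist '[0,0,0,0,0,0]'

```text
time: 2.42
position: [0.4577, -0.3451, 0.1282]
tool_rot: [0.717, 0.697, -0.0, -0.002]
ft_force: [-0.5, 0.5, 0.3]
grip_width: 0.0742
```

```bash
python3 plan.py .462 -.339 .053 88.5
```

```text
t 2.42 pos [ 0.4577 -0.3451  0.1282] yaw 88.42 tiltz [-0.003   0.0029 -1.    ] q6 -0.81 f [-0.5  0.5  0.3] w 74.2
TWIST first total -0.08 rows 1
then slide mm x,y,z [ 6.2  4.2 75.2]
```

>>> step_arm --pt "6 4 0" --pt "0 0 20" --pt "0 0 20" --pt "0 0 15" --pt "0 0 10" --pt "0 0 0" --pt "0 0 0" --twist '[0,0,0,0,0,0,0]'

```text
time: 3.0
position: [0.464, -0.3395, 0.0657]
tool_rot: [0.716, 0.698, -0.0, 0.001]
ft_force: [-0.1, -0.3, 0.5]
grip_width: 0.0741
```

```bash
python3 plan.py .462 -.339 .053 88.5
```

```text
t 3.0 pos [ 0.464  -0.3395  0.0657] yaw 88.51 tiltz [ 0.0013 -0.0014 -1.    ] q6 -0.8 f [-0.1 -0.3  0.5] w 74.1
TWIST first total 0.01 rows 1
then slide mm x,y,z [ 0.4 -2.  12.7]
```

>>> step_arm --pt "0 -2 6" --pt "0 0 6" --pt "0 0 0" --pt "0 0 0" --twist '[0,0,0,0]'

```text
time: 3.33
position: [0.4613, -0.3388, 0.0525]
tool_rot: [0.716, 0.698, 0.0, -0.0]
ft_force: [0.5, 0.2, -0.4]
grip_width: 0.0737
```

```bash
python3 plan.py .462 -.339 .053 88.5
```

```text
t 3.33 pos [ 0.4613 -0.3388  0.0525] yaw 88.51 tiltz [-2.e-04  2.e-04 -1.e+00] q6 -0.8 f [ 0.5  0.2 -0.4] w 73.7
TWIST first total 0.01 rows 1
then slide mm x,y,z [-0.2  0.8 -0.5]
```

>>> step_arm --pt "0 0 0" --pt "0 0 0" --pt "0 0 0" --pt "0 0 0" --pt "0 0 0" --pt "0 0 0" --pt "0 0 0" --pt "0 0 0" --pt "0 0 0" --pt "0 0 0" --twist '[0,0,0,0,0,0,0,0,0,0]' --jaw 40 --force 50

```text
time: 4.17
position: [0.4617, -0.339, 0.0527]
tool_rot: [0.716, 0.698, 0.0, 0.0]
ft_force: [2.0, 0.5, 0.7]
grip_width: 0.0497
```

```bash
python3 plan.py .462 -.339 .153 88.5
```

```text
t 4.17 pos [ 0.4617 -0.339   0.0527] yaw 88.51 tiltz [ 7.e-04 -5.e-04 -1.e+00] q6 -0.8 f [2.  0.5 0.7] w 49.7
TWIST first total 0.01 rows 1
then slide mm x,y,z [  -0.     0.3 -100.3]
```

>>> step_arm --pt "0 0 -5" --pt "0 0 -10" --pt "0 0 -15" --pt "0 0 -20" --pt "0 0 -20" --pt "0 0 -20" --pt "0 0 -15" --pt "0 0 0" --pt "0 0 0" --pt "0 0 0" --pt "0 0 0" --pt "0 0 0" --pt "0 0 0" --pt "0 0 0" --pt "0 0 0" --pt "0 0 0" --pt "0 0 0" --pt "0 0 0" --pt "0 0 0" --pt "0 0 0" --twist '[0,0,0,0,0,0,0,0,6.9,6.9,6.9,6.9,6.9,6.9,6.9,6.9,6.9,6.9,6.9,6.5]'

```text
time: 5.83
position: [0.4603, -0.3379, 0.1564]
tool_rot: [0.999, 0.05, -0.001, -0.001]
ft_force: [0.8, 1.5, -3.7]
grip_width: 0.0497
```

```bash
python3 plan.py .5748 .3463 .150 6.1
```

```text
t 5.83 pos [ 0.4603 -0.3379  0.1564] yaw 5.78 tiltz [-0.0023  0.0022 -1.    ] q6 0.64 f [ 0.8  1.5 -3.7] w 49.7
TWIST first total -0.32 rows 1
then slide mm x,y,z [ 186.5 -668.2    6.4]
```

>>> step_arm --pt "4 -15 0" --pt "9 -33 0" --pt "9 -33 0" --pt "9 -33 0" --pt "9 -33 0" --pt "9 -33 0" --pt "9 -33 0" --pt "9 -33 0" --pt "9 -33 0" --pt "9 -33 0" --pt "9 -33 0" --pt "9 -33 0" --pt "9 -33 0" --pt "9 -33 0" --pt "9 -33 0" --pt "9 -33 0" --pt "9 -33 0" --pt "9 -33 0" --pt "9 -33 0" --pt "4 -15 0" --twist '[0,0,0,0,0,0,0,0,0,0,0,0,0,0,0,0,0,0,0,0]'

```text
time: 7.5
position: [0.5626, 0.3044, 0.1567]
tool_rot: [0.998, 0.056, -0.0, -0.001]
ft_force: [-0.0, -0.3, -3.2]
grip_width: 0.0497
```

>>> step_arm --pt "0 0 0" --pt "0 0 0" --twist '[0,0]'

```text
time: 7.67
position: [0.5621, 0.3004, 0.1564]
tool_rot: [0.998, 0.055, -0.001, 0.001]
ft_force: [0.4, -0.5, -3.9]
grip_width: 0.0494
```

```bash
python3 plan.py .5748 .3463 .150 6.1; python3 - <<'E'
from h import *
from rig import robot
d={n:robot.camera(n) for n in ["wrist","top"]}
pickle.dump(d,open("c2.pkl","wb"))
for n in d: cv2.imwrite(f"pics/{n}2.png",d[n]["color"])
E
```

```text
t 7.67 pos [0.5621 0.3004 0.1564] yaw 6.33 tiltz [-0.0029 -0.0016 -1.    ] q6 1.78 f [ 0.4 -0.5 -3.9] w 49.4
TWIST first total 0.23 rows 1
then slide mm x,y,z [ 17.5 -44.3   6.4]
```

View pics/wrist2.png

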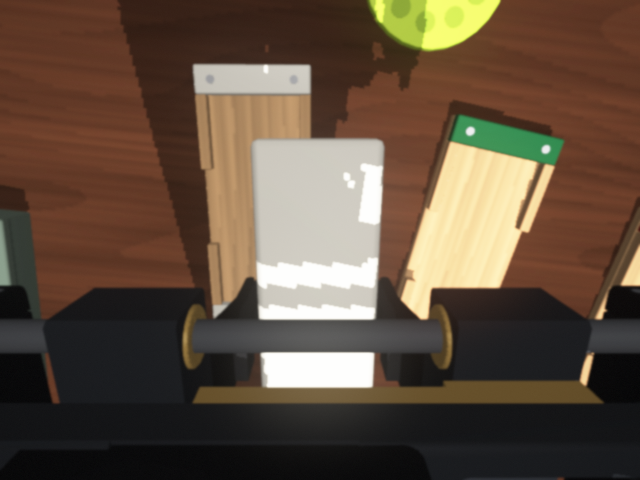

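The white holder's far end spans (194,66)–(311,65) in the wrist view, and the green holder's far end spans (453,115)–(563,141). I'll refine both from these.

```bash
python3 - <<'E'
from h import *
d=pickle.load(open("c2.pkl","rb"));c=d["wrist"]
def end(a,b,z=.017):
    P=pix2z(c,[a,b],z)[:,:2]; v=P[1]-P[0]; L=np.linalg.norm(v); v/=L; n=np.array([v[1],-v[0]]); n=n if n[0]<0 else -n
    print("len",L.round(4),"mid",P.mean(0).round(4),"ctr",(P.mean(0)+n*.104).round(4),"yaw",np.degrees(np.arctan2(-n[1],-n[0])).round(2))
end((194,66),(311,65));end((453,115),(563,141))
print(pix2z(c,[(204,170),(213,300)],.017)[:,:2])
E
```

```text
len 0.0835 mid [0.6787 0.3606] ctr [0.5754 0.3483] yaw 6.79
len 0.0868 mid [0.6571 0.168 ] ctr [0.5537 0.1789] yaw -6.0
[[0.60108977 0.39312522]
 [0.49232358 0.38273721]]
```

>>> step_arm --pt "9 -22 0" --pt "9 -22 0" --pt "0 0 20" --pt "0 0 20" --pt "0 0 20" --pt "0 0 20" --pt "0 0 0" --pt "0 0 0" --twist '[0,0,0,0,0,0,0,0]'

```text
time: 8.43
position: [0.576, 0.3434, 0.0762]
tool_rot: [0.999, 0.053, -0.002, 0.001]
ft_force: [1.4, 0.9, -4.1]
grip_width: 0.0497
```

```bash
python3 plan.py .575 .347 .030 6.3
```

```text
t 8.43 pos [0.576  0.3434 0.0762] yaw 6.02 tiltz [-0.0043 -0.0019 -1.    ] q6 1.84 f [ 1.4  0.9 -4.1] w 49.7
TWIST first total -0.28 rows 1
then slide mm x,y,z [-0.6 -3.7 46.2]
```

>>> step_arm --pt "0 -4 0" --pt "0 0 12" --pt "0 0 12" --pt "0 0 10" --pt "0 0 6" --pt "0 0 3" --pt "0 0 0" --pt "0 0 0" --twist '[0,0,0,0,0,0,0,0]'

```text
time: 9.1
position: [0.5767, 0.3494, 0.0343]
tool_rot: [0.999, 0.053, -0.0, 0.0]
ft_force: [-0.4, -0.1, -3.4]
grip_width: 0.0493
```

```bash
python3 plan.py .575 .347 .0297 6.3
```

```text
t 9.1 pos [0.5767 0.3494 0.0343] yaw 6.12 tiltz [-3.e-04 -1.e-04 -1.e+00] q6 1.84 f [-0.4 -0.1 -3.4] w 49.3
TWIST first total -0.18 rows 1
then slide mm x,y,z [-2.   2.2  4.6]
```

>>> step_arm --pt "-2 2 0" --pt "0 0 2" --pt "0 0 1" --pt "0 0 1" --pt "0 0 0" --pt "0 0 0" --twist '[0,0,0,0,0,0]'

```text
time: 9.6
position: [0.575, 0.3472, 0.0306]
tool_rot: [0.999, 0.053, 0.0, -0.0]
ft_force: [1.0, -0.1, -4.7]
grip_width: 0.0495
```

>>> step_arm --pt "0 0 0.5" --pt "0 0 0" --pt "0 0 0" --twist '[0,0,0]'

```text
time: 9.85
position: [0.575, 0.3472, 0.0301]
tool_rot: [0.999, 0.053, 0.0, -0.0]
ft_force: [-0.1, 0.3, -4.3]
grip_width: 0.0496
```

>>> step_arm --pt "0 0 0.5" --pt "0 0 0.5" --pt "0 0 0" --pt "0 0 0" --twist '[0,0,0,0]'

```text
time: 10.18
position: [0.5749, 0.3472, 0.029]
tool_rot: [0.999, 0.053, -0.0, 0.0]
ft_force: [0.5, -0.1, -3.2]
grip_width: 0.0494
```

>>> step_arm --pt "0 0 0.7" --pt "0 0 0" --pt "0 0 0" --pt "0 0 0" --twist '[0,0,0,0]'

```text
time: 10.52
position: [0.5751, 0.3472, 0.0287]
tool_rot: [0.999, 0.053, 0.0, -0.0]
ft_force: [-1.3, 0.3, -0.3]
grip_width: 0.0497
```

>>> step_arm --pt "0 0 0.3" --pt "0 0 0" --pt "0 0 0" --twist '[0,0,0]'

```text
time: 10.77
position: [0.575, 0.3472, 0.0287]
tool_rot: [0.999, 0.053, 0.0, -0.0]
ft_force: [-2.4, -0.7, 4.3]
grip_width: 0.0498
```

>>> step_arm --pt "0 0 0" --pt "0 0 0" --pt "0 0 0" --pt "0 0 0" --pt "0 0 0" --pt "0 0 -10" --pt "0 0 -20" --pt "0 0 -30" --pt "0 0 -30" --pt "0 0 -30" --pt "0 0 0" --pt "0 0 0" --twist '[0,0,0,0,0,0,0,0,0,0,0,0]' --jaw 70

```text
time: 11.77
position: [0.5766, 0.3479, 0.1515]
tool_rot: [0.999, 0.053, 0.003, -0.001]
ft_force: [0.2, 0.1, -0.4]
grip_width: 0.07
```

```bash
python3 plan.py .5455 -.338 .150 88.8; python3 - <<'E'
from h import *
from rig import robot
d={n:robot.camera(n) for n in ["wrist","top"]}
pickle.dump(d,open("c3.pkl","wb"))
for n in d: cv2.imwrite(f"pics/{n}3.png",d[n]["color"])
E
```

```text
t 11.77 pos [0.5766 0.3479 0.1515] yaw 6.11 tiltz [ 0.0059  0.0023 -1.    ] q6 1.84 f [ 0.2  0.1 -0.4] w 70.0
TWIST first total -82.69 rows 12
then slide mm x,y,z [-686.4  -16.7    1.5]
```

View pics/wrist3.png

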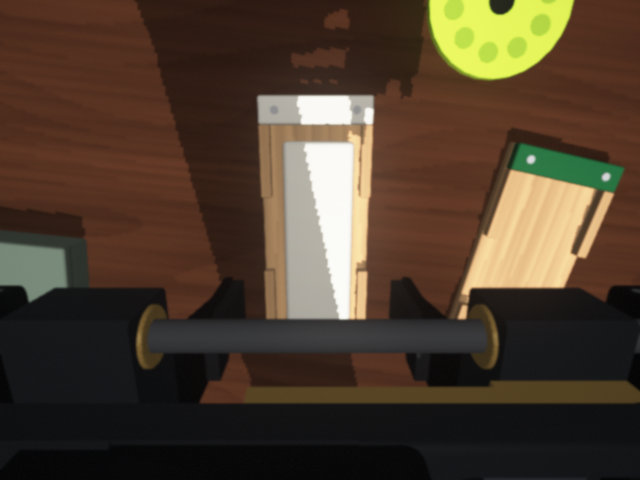

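View pics/top3.png

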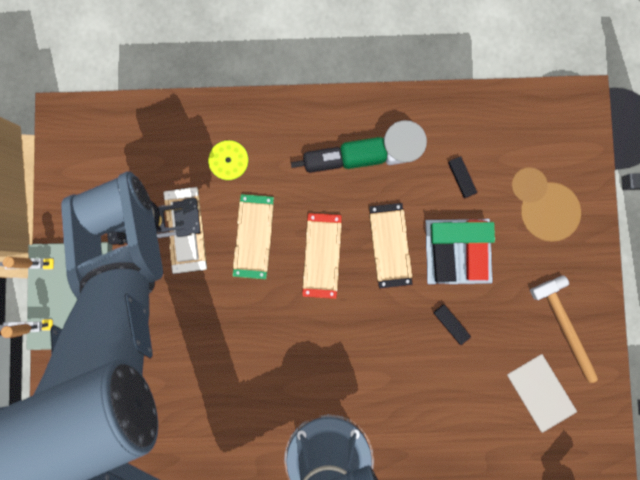

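White is lying in its holder, centred (brick columns 284–353, holder columns 258–374). Black and red are now mostly visible from the top. I'll enlarge them to refine.

```bash
python3 - <<'E'
from h import *
c=pickle.load(open("c3.pkl","rb"))["top"]["color"]
cv2.imwrite("pics/st3.png",cv2.resize(c[200:300,410:510],(600,600),interpolation=cv2.INTER_CUBIC))
cv2.imwrite("pics/ho3.png",cv2.resize(c[180:310,220:420],(800,520),interpolation=cv2.INTER_CUBIC))
E
```

```text
(no output)
```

View pics/st3.png

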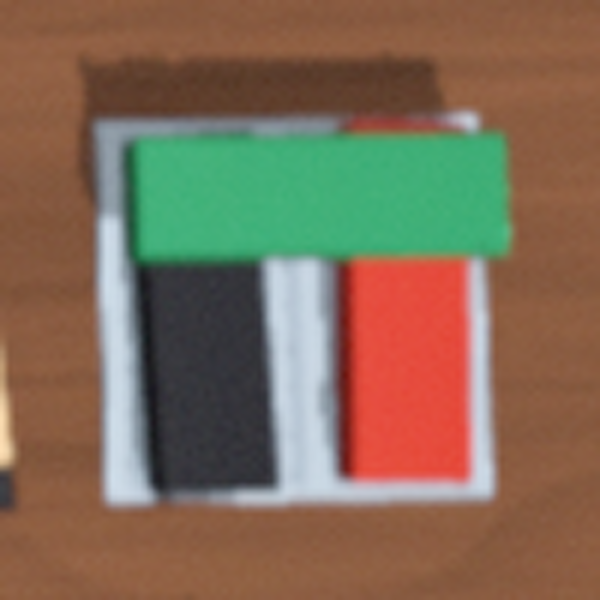

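View pics/ho3.png

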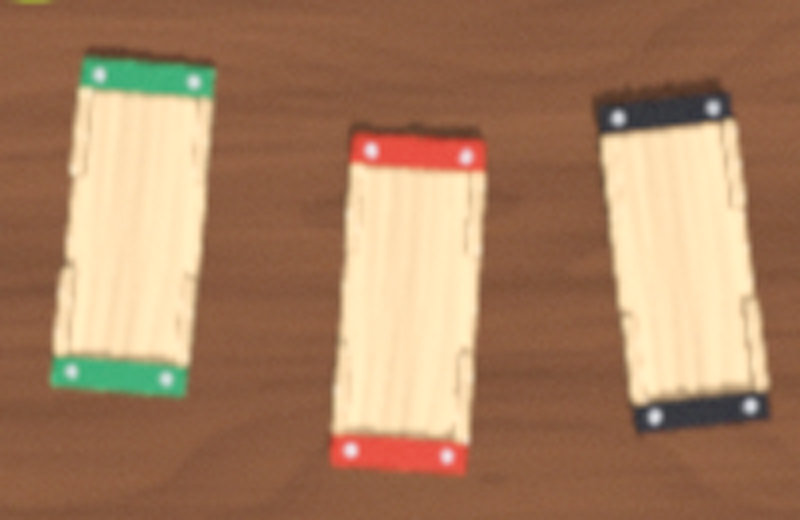

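>>> step_arm --pt "0 0 0" --pt "0 0 0" --pt "0 0 0" --pt "0 0 0" --pt "0 0 0" --pt "0 0 0" --pt "0 0 0" --pt "0 0 0" --pt "0 0 0" --pt "0 0 0" --pt "0 0 0" --pt "0 0 0" --twist '[-6.9,-6.9,-6.9,-6.9,-6.9,-6.9,-6.9,-6.9,-6.9,-6.9,-6.9,-6.9]'

```text
time: 12.87
position: [0.5737, 0.3466, 0.1458]
tool_rot: [0.712, 0.702, -0.002, -0.001]
ft_force: [-0.6, 0.9, 0.2]
grip_width: 0.0699
```

>>> step_arm --pt "-34 -1 0" --pt "-34 -1 0" --pt "-34 -1 0" --pt "-34 -1 0" --pt "-34 -1 0" --pt "-34 -1 0" --pt "-34 -1 0" --pt "-34 -1 0" --pt "-34 -1 0" --pt "-34 -1 0" --pt "-34 -1 0" --pt "-34 -1 0" --pt "-34 -1 0" --pt "-34 -1 0" --pt "-34 -1 0" --pt "-34 -1 0" --pt "-34 -1 0" --pt "-34 -1 0" --pt "-34 -1 0" --pt "-34 -1 0" --twist '[0,0,0,0,0,0,0,0,0,0,0,0,0,0,0,0,0,0,0,0]'

```text
time: 14.53
position: [0.5407, -0.3332, 0.1461]
tool_rot: [0.714, 0.7, -0.0, -0.002]
ft_force: [0.7, -0.2, 0.7]
grip_width: 0.0698
```

>>> step_arm --pt "0 0 0" --pt "0 0 0" --twist '[0,0]'

```text
time: 14.7
position: [0.5408, -0.3338, 0.1461]
tool_rot: [0.715, 0.699, -0.0, -0.001]
ft_force: [-0.3, 1.0, -0.4]
grip_width: 0.0703
```

```bash
python3 plan.py .5455 -.338 .150 88.8
```

```text
t 14.7 pos [ 0.5408 -0.3338  0.1461] yaw 88.71 tiltz [-0.0022  0.0021 -1.    ] q6 -0.71 f [-0.3  1.  -0.4] w 70.3
TWIST first total -0.09 rows 1
then slide mm x,y,z [-4.1  4.8 -3.9]
```

The crop shows black's near corners at (155,488) and (277,488), red's at (347,480) and (470,478). Holder corners are clear too.

```bash
python3 - <<'E'
from h import *
c=pickle.load(open("c3.pkl","rb"))["top"]
def rep(n,uv,z):
    P=pix2z(c,uv,z)[:,:2]; r=cv2.minAreaRect((P*1000).astype(np.float32))
    b=cv2.boxPoints(r);e=[b[1]-b[0],b[2]-b[1]];e=max(e,key=np.linalg.norm)
    print(n,np.round(r[1],1),P.mean(0).round(4),(np.degrees(np.arctan2(e[1],e[0]))+90)%180-90)
H=lambda L:[(220+(x+.5)/4-.5,180+(y+.5)/4-.5) for x,y in L]
rep("hg",H([(82,56),(215,66),(187,397),(51,386)]),.017)
rep("hr",H([(351,133),(486,139),(466,472),(331,466)]),.017)
rep("hb",H([(598,103),(730,92),(770,418),(637,433)]),.017)
S=lambda L:[(410+(x+.5)/6-.5,200+(y+.5)/6-.5) for x,y in L]
rep("green",S([(133,138),(509,132),(511,254),(133,260)]),.06)
print("black",pix2z(c,S([(143,262),(262,262),(277,488),(155,488)]),.032)[:,:2].round(4).tolist())
print("red",pix2z(c,S([(345,258),(470,258),(470,478),(347,480)]),.032)[:,:2].round(4).tolist())
E
```

```text
hg [ 85.6 209.3] [0.5557 0.1744] -6.1168365
hr [ 85.1 209.9] [0.503  0.0029] -4.821884
hb [208.1  83.3] [ 0.524  -0.1699] 4.740944
green [152.3  49.2] [ 0.5468 -0.34  ] 89.29904
black [[0.5239, -0.2736], [0.5225, -0.3224], [0.4299, -0.3242], [0.4312, -0.2745]]
red [[0.5232, -0.3564], [0.5218, -0.4075], [0.4319, -0.4028], [0.4324, -0.3528]]
```

>>> step_arm --pt "-4 4 0" --pt "0 0 20" --pt "0 0 20" --pt "0 0 20" --pt "0 0 15" --pt "0 0 0" --pt "0 0 0" --twist '[0,0,0,0,0,0,0]'

```text
time: 15.28
position: [0.5456, -0.3343, 0.0719]
tool_rot: [0.713, 0.701, -0.0, -0.002]
ft_force: [-0.2, 0.5, 0.6]
grip_width: 0.0702
```

```bash
python3 plan.py .5455 -.339 .053 88.8
```

```text
t 15.28 pos [ 0.5456 -0.3343  0.0719] yaw 89.01 tiltz [-0.0026  0.0026 -1.    ] q6 -0.71 f [-0.2  0.5  0.6] w 70.2
TWIST first total 0.21 rows 1
then slide mm x,y,z [-4.7 -0.  18.9]
```

>>> step_arm --pt "-5 0 6" --pt "0 0 6" --pt "0 0 6.5" --pt "0 0 0" --pt "0 0 0" --twist '[0,0,0,0,0]'

```text
time: 15.7
position: [0.5456, -0.3412, 0.0543]
tool_rot: [0.714, 0.7, -0.0, -0.0]
ft_force: [0.2, 0.0, 0.1]
grip_width: 0.0704
```

>>> step_arm --pt "0 0 0" --pt "0 0 0" --pt "0 0 0" --pt "0 0 0" --pt "0 0 0" --pt "0 0 0" --pt "0 0 0" --twist '[0,0,0,0,0,0,0]' --jaw 40

```text
time: 16.28
position: [0.5467, -0.3417, 0.0549]
tool_rot: [0.714, 0.7, 0.0, 0.001]
ft_force: [2.3, -0.1, 0.1]
grip_width: 0.0495
```

```bash
python3 plan.py .5455 -.339 .053 88.8
```

```text
t 16.28 pos [ 0.5467 -0.3417  0.0549] yaw 88.9 tiltz [ 0.0017 -0.001  -1.    ] q6 -0.71 f [ 2.3 -0.1  0.1] w 49.5
TWIST first total 0.1 rows 1
then slide mm x,y,z [ 2.7 -1.2  1.9]
```

>>> step_arm --pt "0 0 -5" --pt "0 0 -15" --pt "0 0 -20" --pt "0 0 -20" --pt "0 0 -20" --pt "0 0 -15" --pt "0 0 0" --pt "0 0 0" --pt "0 0 0" --pt "0 0 0" --pt "0 0 0" --pt "0 0 0" --pt "0 0 0" --pt "0 0 0" --pt "0 0 0" --pt "0 0 0" --pt "0 0 0" --pt "0 0 0" --pt "0 0 0" --pt "0 0 0" --twist '[0,0,0,0,0,0,6.8,6.8,6.8,6.8,6.8,6.8,6.8,6.8,6.8,6.8,6.8,6.8,6.8,6.7]'

```text
time: 17.95
position: [0.5441, -0.3402, 0.1482]
tool_rot: [0.998, -0.057, -0.002, -0.001]
ft_force: [-0.0, 0.2, -4.6]
grip_width: 0.05
```

```bash
python3 plan.py .553 .175 .15 -6.2
```

```text
t 17.95 pos [ 0.5441 -0.3402  0.1482] yaw -6.51 tiltz [-0.0043  0.003  -1.    ] q6 0.95 f [-0.   0.2 -4.6] w 50.0
TWIST first total -0.31 rows 1
then slide mm x,y,z [ -46.8 -513.2   -1.8]
```

>>> step_arm --pt "-2 -15 0" --pt "-3 -30 0" --pt "-3 -30 0" --pt "-3 -30 0" --pt "-3 -30 0" --pt "-3 -30 0" --pt "-3 -30 0" --pt "-3 -30 0" --pt "-3 -30 0" --pt "-3 -30 0" --pt "-3 -30 0" --pt "-3 -30 0" --pt "-3 -30 0" --pt "-3 -30 0" --pt "-3 -30 0" --pt "-3 -30 0" --pt "-3 -30 0" --pt "0 -18 0" --pt "0 0 0" --pt "0 0 0" --twist '[0,0,0,0,0,0,0,0,0,0,0,0,0,0,0,0,0,0,0,0]'

```text
time: 19.62
position: [0.5495, 0.1751, 0.1489]
tool_rot: [0.999, -0.052, -0.002, 0.001]
ft_force: [-0.7, -1.2, -3.6]
grip_width: 0.0496
```

```bash
python3 plan.py .553 .175 .075 -6.2;  python3 - <<'E'
from h import *
from rig import robot
d={n:robot.camera(n) for n in ["wrist"]}
pickle.dump(d,open("c4.pkl","wb"))
for n in d: cv2.imwrite(f"pics/{n}4.png",d[n]["color"])
E
```

```text
t 19.62 pos [0.5495 0.1751 0.1489] yaw -5.93 tiltz [-3.2e-03 -9.0e-04 -1.0e+00] q6 1.79 f [-0.7 -1.2 -3.6] w 49.6
TWIST first total 0.27 rows 1
then slide mm x,y,z [ 3.5 -0.2 73.9]
```

View pics/wrist4.png

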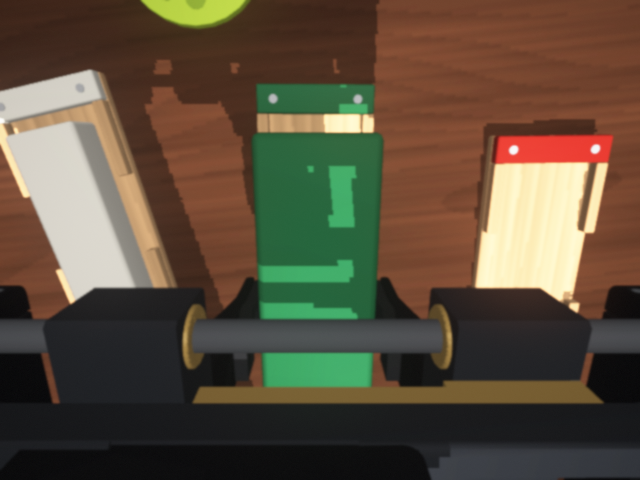

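Green (253–382) is lined up over its holder (257–374). I'll lower it.

>>> step_arm --pt "3 0 0" --pt "0 0 20" --pt "0 0 20" --pt "0 0 20" --pt "0 0 20" --pt "0 0 15" --pt "0 0 10" --pt "0 0 5" --pt "0 0 0" --pt "0 0 0" --twist '[0,0,0,0,0,0,0,0,0,0]'

```text
time: 20.5
position: [0.555, 0.1733, 0.0399]
tool_rot: [0.999, -0.054, 0.0, -0.0]
ft_force: [-0.3, 0.2, -4.9]
grip_width: 0.0495
```

```bash
python3 plan.py .553 .175 .031 -6.2
```

```text
t 20.5 pos [0.555  0.1733 0.0399] yaw -6.22 tiltz [ 7.e-04  0.e+00 -1.e+00] q6 1.79 f [-0.3  0.2 -4.9] w 49.5
TWIST first total -0.02 rows 1
then slide mm x,y,z [-2.2 -1.5  8.9]
```

>>> step_arm --pt "-2 -1 3" --pt "0 0 2" --pt "0 0 2" --pt "0 0 0" --pt "0 0 0" --twist '[0,0,0,0,0]'

```text
time: 20.92
position: [0.5526, 0.175, 0.0327]
tool_rot: [0.999, -0.054, 0.0, -0.0]
ft_force: [-0.3, -0.2, -5.0]
grip_width: 0.0495
```

>>> step_arm --pt "0 0 0.7" --pt "0 0 0" --pt "0 0 0" --twist '[0,0,0]'

```text
time: 21.17
position: [0.5526, 0.1749, 0.0319]
tool_rot: [0.999, -0.054, 0.0, -0.0]
ft_force: [0.1, 0.5, -4.5]
grip_width: 0.0494
```

>>> step_arm --pt "0 0 0.7" --pt "0 0 0" --pt "0 0 0" --twist '[0,0,0]'

```text
time: 21.42
position: [0.5525, 0.1749, 0.0311]
tool_rot: [0.999, -0.054, -0.0, 0.0]
ft_force: [-0.5, -0.6, -4.9]
grip_width: 0.0498
```

>>> step_arm --pt "0 0 0.7" --pt "0 0 0" --pt "0 0 0" --twist '[0,0,0]'

```text
time: 21.67
position: [0.5526, 0.1749, 0.0309]
tool_rot: [0.999, -0.054, 0.0, 0.0]
ft_force: [-0.5, -0.3, 1.2]
grip_width: 0.0494
```

>>> step_arm --pt "0 0 0.4" --pt "0 0 0" --pt "0 0 0" --twist '[0,0,0]'

```text
time: 21.92
position: [0.5527, 0.1749, 0.0309]
tool_rot: [0.999, -0.054, 0.0, 0.0]
ft_force: [-2.8, -0.5, 4.7]
grip_width: 0.0492
```

>>> step_arm --pt "0 0 0" --pt "0 0 0" --pt "0 0 0" --pt "0 0 0" --pt "0 0 0" --pt "0 0 -10" --pt "0 0 -20" --pt "0 0 -30" --pt "0 0 -30" --pt "0 0 -30" --pt "0 0 0" --pt "0 0 0" --twist '[0,0,0,0,0,0,0,0,0,0,0,0]' --jaw 67

```text
time: 22.92
position: [0.554, 0.1751, 0.1527]
tool_rot: [0.999, -0.054, 0.003, -0.0]
ft_force: [0.0, -0.4, -0.4]
grip_width: 0.0667
```

```bash
python3 plan.py .5055 -.299 .15 1;  python3 - <<'E'
from h import *
from rig import robot
d={n:robot.camera(n) for n in ["wrist"]}
pickle.dump(d,open("c5.pkl","wb"))
for n in d: cv2.imwrite(f"pics/{n}5.png",d[n]["color"])
E
```

```text
t 22.92 pos [0.554  0.1751 0.1527] yaw -6.18 tiltz [ 5.5e-03  6.0e-04 -1.0e+00] q6 1.79 f [ 0.  -0.4 -0.4] w 66.7
TWIST first total -7.18 rows 2
then slide mm x,y,z [-56.8 473.2   2.7]
```

View pics/wrist5.png

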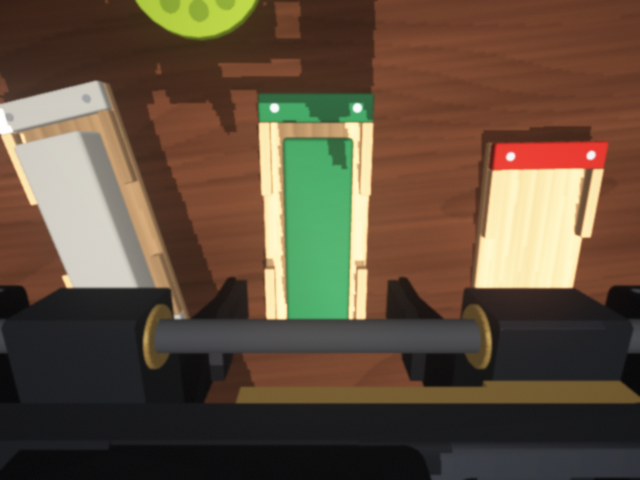

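Green lies within its holder (brick columns 284–353, holder columns 260–373). Black is next.

>>> step_arm --pt "0 0 0" --pt "0 0 0" --pt "-3.5 29 0" --pt "-3.5 29 0" --pt "-3.5 29 0" --pt "-3.5 29 0" --pt "-3.5 29 0" --pt "-3.5 29 0" --pt "-3.5 29 0" --pt "-3.5 29 0" --pt "-3.5 29 0" --pt "-3.5 29 0" --pt "-3.5 29 0" --pt "-3.5 29 0" --pt "-3.5 29 0" --pt "-3.5 29 0" --pt "-3.5 29 0" --pt "-3.5 29 0" --pt "0 0 0" --pt "0 0 0" --twist '[-3.6,-3.6,0,0,0,0,0,0,0,0,0,0,0,0,0,0,0,0,0,0]'

```text
time: 24.63
position: [0.5036, -0.291, 0.1484]
tool_rot: [1.0, 0.007, -0.001, -0.001]
ft_force: [0.1, -0.2, -0.3]
grip_width: 0.0671
```

```bash
python3 plan.py .5055 -.299 .15 1;  python3 - <<'E'
from h import *
from rig import robot
d={n:robot.camera(n) for n in ["wrist","side"]}
pickle.dump(d,open("c6.pkl","wb"))
for n in d: cv2.imwrite(f"pics/{n}6.png",d[n]["color"])
E
```

```text
t 24.63 pos [ 0.5036 -0.291   0.1484] yaw 0.83 tiltz [-0.0023  0.0022 -1.    ] q6 0.84 f [ 0.1 -0.2 -0.3] w 67.1
TWIST first total -0.17 rows 1
then slide mm x,y,z [ 1.8  8.1 -1.6]
```

View pics/wrist6.png

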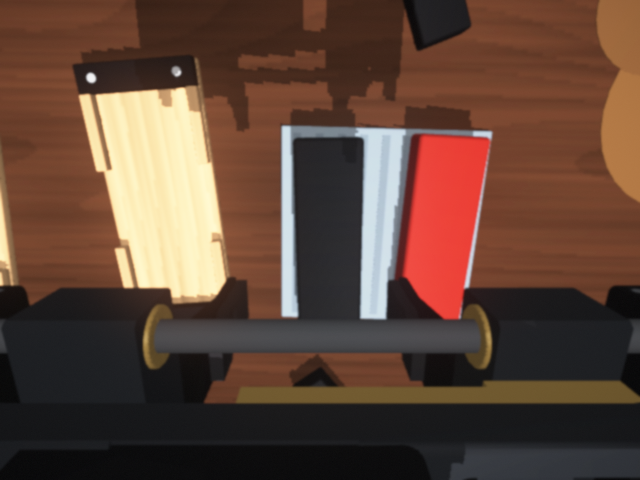

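The wrist view shows black's far corners at (294,138) and (363,138), red's at (413,135) and (490,138), and the black holder's far end from (75,66) to (196,56).

```bash
python3 - <<'E'
from h import *
c=pickle.load(open("c6.pkl","rb"))["wrist"]
for n,L,z in [("b",[(294,138),(363,138),(361,316),(297,316)],.032),("r",[(415,135),(490,138),(465,300)],.032)]:
    print(n,pix2z(c,L,z)[:,:2].round(4).tolist())
P=pix2z(c,[(75,66),(196,56)],.017)[:,:2]; v=P[1]-P[0]; L=np.linalg.norm(v); v/=L; n=np.array([v[1],-v[0]]); n=n if n[0]<0 else -n
print("hb",L,P.mean(0)+n*.104,np.degrees(np.arctan2(-n[1],-n[0])))
E
```

```text
b [[0.5762, -0.2727], [0.5769, -0.3204], [0.4409, -0.3255], [0.4401, -0.2747]]
r [[0.5794, -0.3561], [0.5782, -0.408], [0.4561, -0.4062]]
hb 0.08502882644998308 [ 0.52223026 -0.17112128] 5.0658893251489765
```

>>> step_arm --pt "0 7 0" --pt "0 0 20" --pt "0 0 20" --pt "0 0 20" --pt "0 0 20" --pt "0 0 10" --pt "0 0 0" --pt "0 0 0" --twist '[0,0,0,0,0,0,0,0]'

```text
time: 25.4
position: [0.505, -0.2964, 0.0598]
tool_rot: [1.0, 0.009, -0.0, -0.0]
ft_force: [1.5, -0.4, 0.5]
grip_width: 0.0672
```

```bash
python3 plan.py .504 -.2985 .026 1
```

```text
t 25.4 pos [ 0.505  -0.2964  0.0598] yaw 1.07 tiltz [-8.e-04  7.e-04 -1.e+00] q6 0.83 f [ 1.5 -0.4  0.5] w 67.2
TWIST first total 0.07 rows 1
then slide mm x,y,z [-1.   2.1 33.8]
```

>>> step_arm --pt "-1 2 6" --pt "0 0 10" --pt "0 0 10" --pt "0 0 6" --pt "0 0 0" --pt "0 0 0" --twist '[0,0,0,0,0,0]'

```text
time: 25.9
position: [0.5035, -0.2988, 0.0274]
tool_rot: [1.0, 0.009, -0.001, -0.0]
ft_force: [-0.2, 0.3, -0.3]
grip_width: 0.0667
```

>>> step_arm --pt "0 0 0" --pt "0 0 0" --pt "0 0 0" --pt "0 0 0" --pt "0 0 0" --pt "0 0 0" --pt "0 0 0" --twist '[0,0,0,0,0,0,0]' --jaw 40

```text
time: 26.48
position: [0.5042, -0.2992, 0.0284]
tool_rot: [1.0, 0.009, 0.0, 0.0]
ft_force: [-0.1, -0.2, 2.3]
grip_width: 0.0496
```

```bash
python3 plan.py .523 -.1705 .13 4.8
```

```text
t 26.48 pos [ 0.5042 -0.2992  0.0284] yaw 1.01 tiltz [ 6.e-04 -5.e-04 -1.e+00] q6 0.83 f [-0.1 -0.2  2.3] w 49.6
TWIST first total -3.79 rows 1
then slide mm x,y,z [  29.5 -126.7 -101.6]
```

>>> step_arm --pt "0 0 -5" --pt "0 0 -15" --pt "0 0 -20" --pt "0 0 -20" --pt "0 0 -10" --pt "0 0 0" --pt "6 -25 0" --pt "6 -25 0" --pt "6 -25 0" --pt "6 -25 0" --pt "5 -25 0" --pt "0 0 0" --pt "0 0 0" --twist '[0,0,0,0,0,-3.8,0,0,0,0,0,0,0]'

```text
time: 27.57
position: [0.5215, -0.17, 0.0974]
tool_rot: [0.999, 0.043, -0.001, -0.001]
ft_force: [0.7, -0.9, -4.6]
grip_width: 0.0495
```

```bash
python3 plan.py .523 -.1705 .0325 4.8;  python3 - <<'E'
from h import *
from rig import robot
d={n:robot.camera(n) for n in ["wrist"]}
for n in d: cv2.imwrite(f"pics/{n}7.png",d[n]["color"])
E
```

```text
t 27.57 pos [ 0.5215 -0.17    0.0974] yaw 4.98 tiltz [-0.0023  0.0012 -1.    ] q6 0.97 f [ 0.7 -0.9 -4.6] w 49.5
TWIST first total 0.18 rows 1
then slide mm x,y,z [ 1.4  0.6 64.9]
```

View pics/wrist7.png

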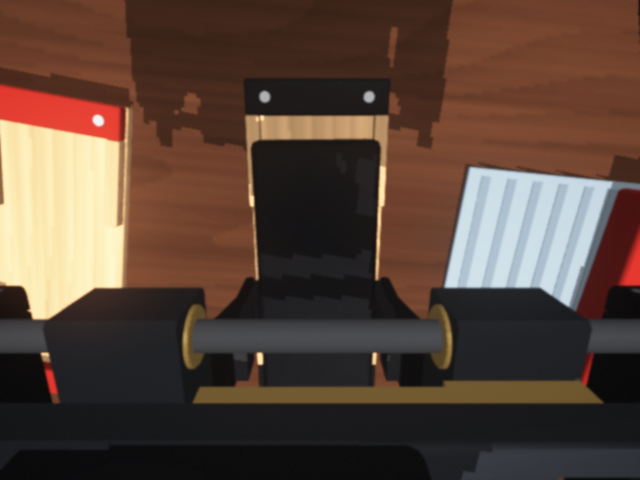

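Black (252–380) is centred over its holder (245–389).

>>> step_arm --pt "1 0 10" --pt "0 0 15" --pt "0 0 15" --pt "0 0 10" --pt "0 0 5" --pt "0 0 0" --pt "0 0 0" --twist '[0,0,0,0,0,0,0]'

```text
time: 28.2
position: [0.5233, -0.1724, 0.0427]
tool_rot: [0.999, 0.042, -0.0, -0.0]
ft_force: [-0.5, -0.6, -4.0]
grip_width: 0.0496
```

```bash
python3 plan.py .523 -.1705 .0325 4.8
```

```text
t 28.2 pos [ 0.5233 -0.1724  0.0427] yaw 4.77 tiltz [-3.e-04  2.e-04 -1.e+00] q6 0.97 f [-0.5 -0.6 -4. ] w 49.6
TWIST first total -0.03 rows 1
then slide mm x,y,z [-0.2 -2.  10.2]
```

>>> step_arm --pt "0 -2 4" --pt "0 0 3" --pt "0 0 2" --pt "0 0 0" --pt "0 0 0" --twist '[0,0,0,0,0]'

```text
time: 28.62
position: [0.5232, -0.1699, 0.0341]
tool_rot: [0.999, 0.042, 0.0, 0.0]
ft_force: [0.3, 0.6, -4.3]
grip_width: 0.0495
```

>>> step_arm --pt "0 0 0.7" --pt "0 0 0" --pt "0 0 0" --twist '[0,0,0]'

```text
time: 28.87
position: [0.5233, -0.17, 0.0335]
tool_rot: [0.999, 0.042, 0.0, 0.0]
ft_force: [0.2, -0.1, -4.3]
grip_width: 0.0495
```

>>> step_arm --pt "0 0 0.7" --pt "0 0 0" --pt "0 0 0" --twist '[0,0,0]'

```text
time: 29.12
position: [0.5232, -0.17, 0.0326]
tool_rot: [0.999, 0.042, -0.0, -0.0]
ft_force: [0.5, 0.0, -2.8]
grip_width: 0.0494
```

>>> step_arm --pt "0 0 0.7" --pt "0 0 0" --pt "0 0 0" --twist '[0,0,0]'

```text
time: 29.37
position: [0.5232, -0.17, 0.0324]
tool_rot: [0.999, 0.042, 0.0, 0.0]
ft_force: [-1.5, -0.1, 1.5]
grip_width: 0.0497
```

>>> step_arm --pt "0 0 0.3" --pt "0 0 0" --pt "0 0 0" --twist '[0,0,0]'

```text
time: 29.62
position: [0.5232, -0.17, 0.0324]
tool_rot: [0.999, 0.042, 0.0, 0.0]
ft_force: [-2.1, 0.8, 5.0]
grip_width: 0.0496
```

>>> step_arm --pt "0 0 0" --pt "0 0 0" --pt "0 0 0" --pt "0 0 0" --pt "0 0 0" --pt "0 0 -10" --pt "0 0 -20" --pt "0 0 -30" --pt "0 0 -30" --pt "0 0 -20" --pt "0 0 0" --pt "0 0 0" --twist '[0,0,0,0,0,0,0,0,0,0,0,0]' --jaw 70

```text
time: 30.62
position: [0.5239, -0.1704, 0.1435]
tool_rot: [0.999, 0.042, 0.002, 0.001]
ft_force: [-0.1, 0.7, -0.2]
grip_width: 0.07
```

```bash
python3 plan.py .5055 -.381 .14 -1;  python3 - <<'E'
from h import *
from rig import robot
d={n:robot.camera(n) for n in ["wrist"]}
pickle.dump(d,open("c8.pkl","wb"))
for n in d: cv2.imwrite(f"pics/{n}8.png",d[n]["color"])
E
```

```text
t 30.62 pos [ 0.5239 -0.1704  0.1435] yaw 4.81 tiltz [ 0.0033 -0.0018 -1.    ] q6 0.97 f [-0.1  0.7 -0.2] w 70.0
TWIST first total 5.81 rows 1
then slide mm x,y,z [-14.8 210.9   3.5]
```

View pics/wrist8.png

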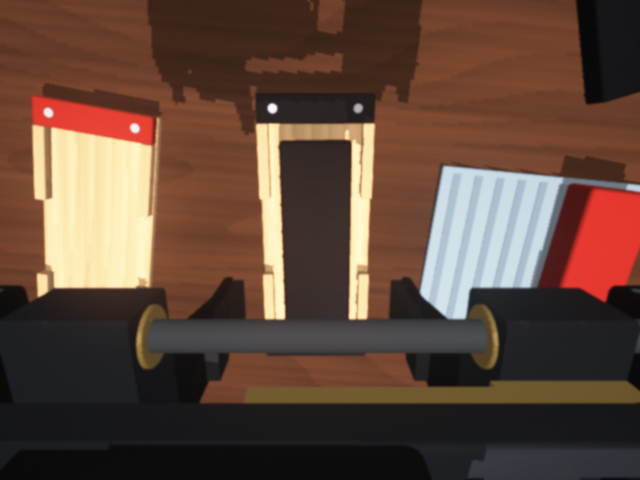

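Black is seated (brick columns 280–352, holder columns 257–374). Red is next.

>>> step_arm --pt "0 0 0" --pt "-2 26 0" --pt "-2 26 0" --pt "-2 26 0" --pt "-2 26 0" --pt "-2 26 0" --pt "-2 26 0" --pt "-2 26 0" --pt "-2 26 0" --pt "0 3 0" --pt "0 0 0" --pt "0 0 0" --twist '[5.8,0,0,0,0,0,0,0,0,0,0,0]'

```text
time: 31.67
position: [0.5026, -0.3794, 0.14]
tool_rot: [1.0, -0.009, -0.001, -0.002]
ft_force: [0.6, 0.7, 0.3]
grip_width: 0.0701
```

```bash
python3 plan.py .5055 -.381 .14 -1;  python3 - <<'E'
from h import *
from rig import robot
d={n:robot.camera(n) for n in ["wrist"]}
pickle.dump(d,open("c9.pkl","wb"))
for n in d: cv2.imwrite(f"pics/{n}9.png",d[n]["color"])
E
```

```text
t 31.67 pos [ 0.5026 -0.3794  0.14  ] yaw -1.02 tiltz [-0.0025  0.0034 -1.    ] q6 0.76 f [0.6 0.7 0.3] w 70.1
TWIST first total -0.02 rows 1
then slide mm x,y,z [3.  1.5 0. ]
```

View pics/wrist9.png

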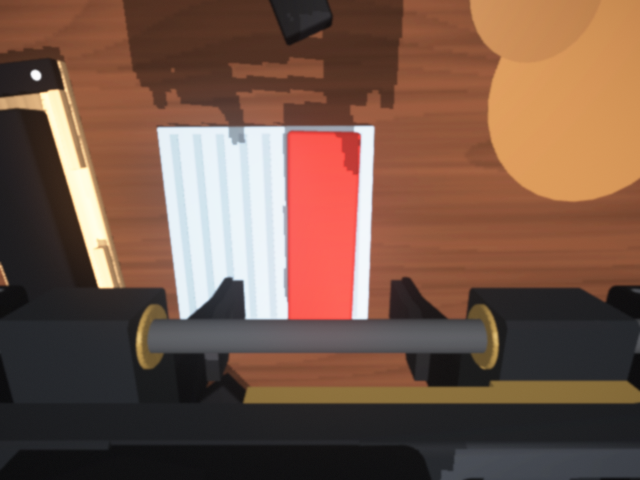

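Red's top face spans (288,131)–(361,132) at the far end and (289,318)–(352,318) near the fingers.

```bash
python3 - <<'E'
from h import *
c=pickle.load(open("c9.pkl","rb"))["wrist"]
print(pix2z(c,[(288,131),(361,132),(352,318),(289,318)],.032)[:,:2].round(4).tolist())
E
```

```text
[[0.5802, -0.3601], [0.5787, -0.4087], [0.4415, -0.4039], [0.4423, -0.3554]]
```

>>> step_arm --pt "3 2 0" --pt "0 0 20" --pt "0 0 20" --pt "0 0 20" --pt "0 0 20" --pt "0 0 0" --pt "0 0 0" --twist '[0,0,0,0,0,0,0]'

```text
time: 32.3
position: [0.5063, -0.3811, 0.0607]
tool_rot: [1.0, -0.008, -0.001, -0.001]
ft_force: [0.3, -0.1, 0.2]
grip_width: 0.0702
```

```bash
python3 plan.py .5045 -.381 .027 -1
```

```text
t 32.3 pos [ 0.5063 -0.3811  0.0607] yaw -0.92 tiltz [-0.0021  0.0024 -1.    ] q6 0.77 f [ 0.3 -0.1  0.2] w 70.2
TWIST first total 0.08 rows 1
then slide mm x,y,z [-1.8 -0.  33.7]
```

>>> step_arm --pt "0 1 6" --pt "0 0 10" --pt "0 0 10" --pt "0 0 6" --pt "0 0 0" --pt "0 0 0" --twist '[0.8,0,0,0,0,0]'

```text
time: 32.8
position: [0.5062, -0.3835, 0.029]
tool_rot: [1.0, -0.016, -0.0, -0.0]
ft_force: [0.1, 0.5, -0.6]
grip_width: 0.0701
```

>>> step_arm --pt "0 0 0" --pt "0 0 0" --pt "0 0 0" --pt "0 0 0" --pt "0 0 0" --pt "0 0 0" --pt "0 0 0" --twist '[0,0,0,0,0,0,0]' --jaw 40

```text
time: 33.38
position: [0.5066, -0.3831, 0.03]
tool_rot: [1.0, -0.016, 0.0, -0.0]
ft_force: [0.1, 2.6, 3.7]
grip_width: 0.0495
```

```bash
python3 plan.py .502 .0022 .13 -4.9
```

```text
t 33.38 pos [ 0.5066 -0.3831  0.03  ] yaw -1.81 tiltz [ 1.e-04  9.e-04 -1.e+00] q6 0.78 f [0.1 2.6 3.7] w 49.5
TWIST first total 3.09 rows 1
then slide mm x,y,z [ -37.5 -383.5 -100. ]
```

>>> step_arm --pt "0 0 -5" --pt "0 0 -15" --pt "0 0 -20" --pt "0 0 -25" --pt "0 0 -20" --pt "0 0 0" --pt "-3 -30 0" --pt "-3 -30 0" --pt "-3 -30 0" --pt "-3 -30 0" --pt "-3 -30 0" --pt "-3 -30 0" --pt "-3 -30 0" --pt "-3 -30 0" --pt "-3 -30 0" --pt "-3 -30 0" --pt "-3 -30 0" --pt "-3 -30 0" --pt "0 -20 0" --pt "0 0 0" --twist '[0,0,0,0,0,3.1,0,0,0,0,0,0,0,0,0,0,0,0,0,0]'

```text
time: 35.05
position: [0.5017, 0.0015, 0.1141]
tool_rot: [0.999, -0.04, -0.001, -0.0]
ft_force: [0.1, -0.1, -5.4]
grip_width: 0.0491
```

>>> step_arm --pt "0 0 0" --pt "0 0 0" --twist '[0,0]'

```text
time: 35.22
position: [0.5032, -0.0026, 0.1144]
tool_rot: [0.999, -0.042, 0.0, 0.0]
ft_force: [0.4, -1.1, -4.9]
grip_width: 0.0495
```

```bash
python3 plan.py .502 .0022 .034 -4.9;  python3 - <<'E'
from h import *
from rig import robot
d={n:robot.camera(n) for n in ["wrist"]}
pickle.dump(d,open("c10.pkl","wb"))
for n in d: cv2.imwrite(f"pics/{n}10.png",d[n]["color"])
E
```

```text
t 35.22 pos [ 0.5032 -0.0026  0.1144] yaw -4.85 tiltz [ 3.e-04 -8.e-04 -1.e+00] q6 1.43 f [ 0.4 -1.1 -4.9] w 49.5
TWIST first total 0.05 rows 1
then slide mm x,y,z [-1.6 -4.7 80.4]
```

View pics/wrist10.png

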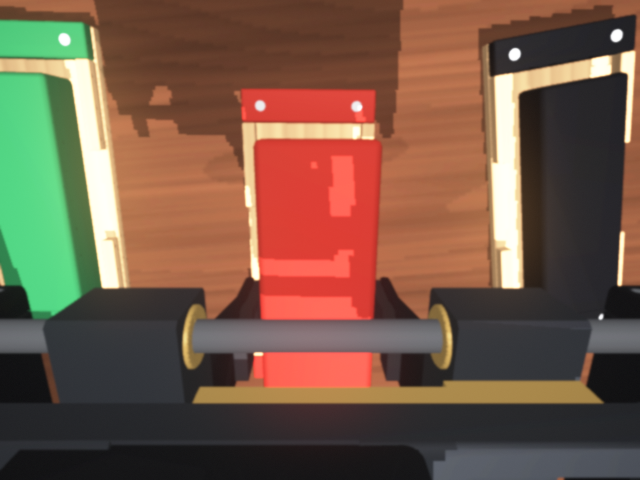

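Red (255–380) sits right of the holder centre (242–375). It needs about 5 mm to the left, which agrees with the plan.

>>> step_arm --pt "-1 -5 0" --pt "0 0 10" --pt "0 0 15" --pt "0 0 20" --pt "0 0 15" --pt "0 0 8" --pt "0 0 0" --pt "0 0 0" --twist '[0,0,0,0,0,0,0,0]'

```text
time: 35.93
position: [0.5023, 0.0028, 0.0461]
tool_rot: [0.999, -0.043, -0.001, -0.0]
ft_force: [0.6, -0.7, -5.6]
grip_width: 0.0494
```

```bash
python3 plan.py .502 .0022 .034 -4.9
```

```text
t 35.93 pos [0.5023 0.0028 0.0461] yaw -4.92 tiltz [-1.e-03  2.e-04 -1.e+00] q6 1.44 f [ 0.6 -0.7 -5.6] w 49.4
TWIST first total -0.02 rows 1
then slide mm x,y,z [-0.2  0.6 12.1]
```

>>> step_arm --pt "0 0 4" --pt "0 0 4" --pt "0 0 2" --pt "0 0 0" --pt "0 0 0" --twist '[0,0,0,0,0]'

```text
time: 36.35
position: [0.5025, 0.0031, 0.0368]
tool_rot: [0.999, -0.043, 0.0, 0.0]
ft_force: [0.4, -0.0, -4.5]
grip_width: 0.0497
```

>>> step_arm --pt "0 0 0.7" --pt "0 0 0" --pt "0 0 0" --twist '[0,0,0]'

```text
time: 36.6
position: [0.5025, 0.003, 0.0361]
tool_rot: [0.999, -0.043, 0.0, 0.0]
ft_force: [-0.1, -0.0, -5.7]
grip_width: 0.0495
```

>>> step_arm --pt "0 0 0.7" --pt "0 0 0" --pt "0 0 0" --twist '[0,0,0]'

```text
time: 36.85
position: [0.5024, 0.0031, 0.0352]
tool_rot: [0.999, -0.043, -0.0, -0.0]
ft_force: [0.2, 0.1, -6.1]
grip_width: 0.0494
```

>>> step_arm --pt "0 0 0.7" --pt "0 0 0" --pt "0 0 0" --twist '[0,0,0]'

```text
time: 37.1
position: [0.5024, 0.0031, 0.0345]
tool_rot: [0.999, -0.043, -0.0, -0.0]
ft_force: [-1.1, 0.6, -4.9]
grip_width: 0.0497
```

>>> step_arm --pt "0 0 0.6" --pt "0 0 0" --pt "0 0 0" --twist '[0,0,0]'

```text
time: 37.35
position: [0.5025, 0.003, 0.034]
tool_rot: [0.999, -0.043, 0.0, 0.0]
ft_force: [-0.0, 0.4, -4.0]
grip_width: 0.05
```

>>> step_arm --pt "0 0 0.6" --pt "0 0 0" --pt "0 0 0" --twist '[0,0,0]'

```text
time: 37.6
position: [0.5025, 0.003, 0.034]
tool_rot: [0.999, -0.043, 0.0, 0.0]
ft_force: [-2.7, 0.8, 4.2]
grip_width: 0.0496
```

>>> step_arm --pt "0 0 0" --pt "0 0 0" --pt "0 0 0" --pt "0 0 0" --pt "0 0 0" --pt "0 0 -10" --pt "0 0 -20" --pt "0 0 -30" --pt "0 0 -30" --pt "0 0 -30" --pt "0 0 -30" --pt "0 0 0" --twist '[0,0,0,0,0,0,0,0,0,0,0,0]' --jaw 72

```text
time: 38.6
position: [0.5059, 0.0025, 0.1893]
tool_rot: [0.999, -0.042, 0.006, 0.001]
ft_force: [0.7, 0.5, -0.1]
grip_width: 0.0719
```

>>> step_arm --pt "0 30 0" --pt "0 30 0" --pt "0 30 0" --pt "0 30 0" --pt "0 30 0" --pt "0 30 0" --pt "0 30 0" --pt "0 30 0" --pt "0 30 0" --pt "0 30 0" --pt "0 30 0" --pt "0 30 0" --pt "0 30 0" --pt "0 0 0" --pt "0 0 0" --twist '[0,0,0,0,0,0,0,0,0,0,0,0,0,0,0]'

```text
time: 39.85
position: [0.4685, -0.3869, 0.183]
tool_rot: [0.999, -0.044, -0.0, -0.0]
ft_force: [-0.3, -0.4, 0.1]
grip_width: 0.0722
```

```bash
python3 - <<'E'
from h import *
from rig import robot
d={n:robot.camera(n) for n in ["top","side"]}
pickle.dump(d,open("c11.pkl","wb"))
c=d["top"]["color"]; W=cloud(d["top"])
cv2.imwrite("pics/top11.png",cv2.resize(c[170:310,150:430],(800,400),interpolation=cv2.INTER_CUBIC))
cv2.imwrite("pics/side11.png",d["side"]["color"])
for uv in [(185,230),(254,237),(322,256),(391,245)]:
    u,v=uv; 
    for dv in(-25,0,25): print(uv,dv,W[v+dv-2:v+dv+3,u-2:u+3].reshape(-1,3).mean(0).round(4))
print(robot.get_obs()["position"],robot.get_obs()["grip_width"])
E
```

```text
(185, 230) -25 [0.6364 0.3406 0.0347]
(185, 230) 0 [0.5736 0.3407 0.0358]
(185, 230) 25 [0.5115 0.3413 0.0351]
(254, 237) -25 [0.6137 0.1681 0.0362]
(254, 237) 0 [0.5515 0.1694 0.0342]
(254, 237) 25 [0.4896 0.1703 0.0351]
(322, 256) -25 [5.616e-01 4.000e-04 3.530e-02]
(322, 256) 0 [0.4998 0.0021 0.0354]
(322, 256) 25 [0.4384 0.0037 0.0356]
(391, 245) -25 [ 0.5841 -0.1709  0.0353]
(391, 245) 0 [ 0.5223 -0.1686  0.0351]
(391, 245) 25 [ 0.4608 -0.1661  0.0369]
[ 0.46863377 -0.38425939  0.18293358] 0.07213063775758392
```

View pics/top11.png

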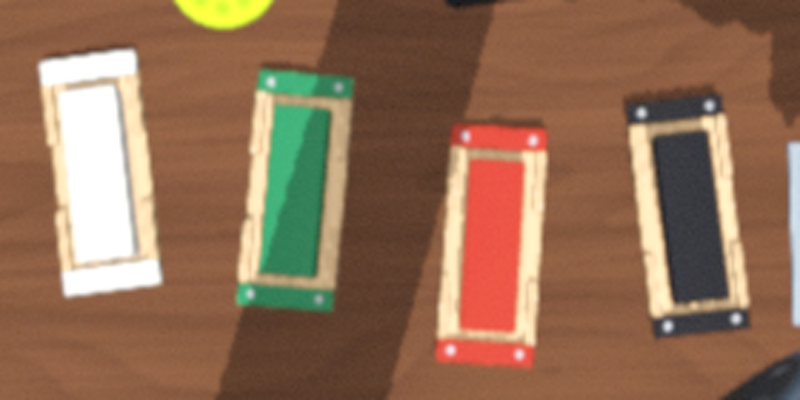

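View pics/side11.png

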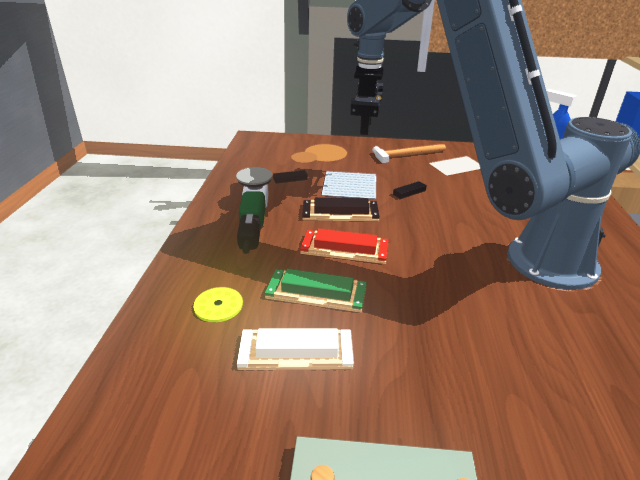

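All four bricks lie in their recesses. Brick and holder centres agree within about 2 pixels in the enlarged crop, and the tops are at 34–37 mm where 36 is expected. The arm is clear, so I'm handing in.

```bash
python3 -c "
from rig import robot
print(robot.hand_in())"
```

```text
the job is handed in; nothing more can be done
None
```

I took the stack apart from the top (white, green, black, red) and set each brick into the holder of its colour. Each was lowered in sub-millimetre steps until the wrist force showed contact, then released. The job was handed in at about 40 s of the 120 s.

Last checks from the top and side cameras:
- **Position:** all four bricks sit inside their rims. Their centres are about 2 mm or less from their holders' centres, and they are parallel to them.
- **Height:** brick tops measured 34–37 mm at three points each, against 36 mm expected when flat on the floor. The spread looks like depth noise.
- **Bystanders:** the pad and grinder look unmoved by eye; I did not measure them. The small black decoy bricks were not touched.
- **Arm:** it stood clear of everything, with the gripper empty.

No check failed. The camera estimates of brick and holder positions differed by up to about 5 mm (mostly 2–3 mm), so I averaged or re-measured them with the wrist camera before each placement. The hand-in reported no verdict.

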